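# Swap the spent pill cassettes and start the new week

### The job

Get the medicine ready for the new week: move every spent (open, hollow) cassette from the dock to the dark return tray, laid flat, and seat a full (lidded) cassette from the basket flat and square in every dock pocket that does not already hold a full one; leave a full one that is already in the dock alone and any spare in the basket. When all four pockets hold full cassettes, press the round organizer's button fully down to start the week, and disturb nothing else on the table.

Things in the scene. Friction and masses are not known exactly. Their poses are not given: they have to be found in the camera images.
- dock: dark grey plastic dock fixed to the table, 112 (x) x 276 (y) x 22 mm high, four rectangular pockets side by side along its y at 66 mm pitch; origin under its centre
- pocket1 (a point): centre of the floor of dock pocket 1 (1 to 4 towards the dock's +y), 10 mm above the dock's underside; axes as the dock's. The pocket is 84 (x) x 60 (y) mm and 12 mm deep, so a seated cassette has 2 mm of play all round and stands 14 mm (30 mm with the rib) proud of the dock
- pocket2 (a point): centre of the floor of dock pocket 2 (1 to 4 towards the dock's +y), 10 mm above the dock's underside; axes as the dock's. The pocket is 84 (x) x 60 (y) mm and 12 mm deep, so a seated cassette has 2 mm of play all round and stands 14 mm (30 mm with the rib) proud of the dock
- pocket3 (a point): centre of the floor of dock pocket 3 (1 to 4 towards the dock's +y), 10 mm above the dock's underside; axes as the dock's. The pocket is 84 (x) x 60 (y) mm and 12 mm deep, so a seated cassette has 2 mm of play all round and stands 14 mm (30 mm with the rib) proud of the dock
- pocket4 (a point): centre of the floor of dock pocket 4 (1 to 4 towards the dock's +y), 10 mm above the dock's underside; axes as the dock's. The pocket is 84 (x) x 60 (y) mm and 12 mm deep, so a seated cassette has 2 mm of play all round and stands 14 mm (30 mm with the rib) proud of the dock
- spent1: Spent pale grey plastic pill cassette, 80 (x) x 56 (y) x 26 mm high, with a grip rib 60 mm long (along x), 14 mm thick, 16 mm tall along the middle of its top (rib top at 42 mm); origin at the centre of the underside, z up. It has no lids: the two wells beside the rib are open and hollow (3 mm walls). 45 g. Stands in a dock pocket at the start; may be absent
- spent2: Spent pale grey plastic pill cassette, 80 (x) x 56 (y) x 26 mm high, with a grip rib 60 mm long (along x), 14 mm thick, 16 mm tall along the middle of its top (rib top at 42 mm); origin at the centre of the underside, z up. It has no lids: the two wells beside the rib are open and hollow (3 mm walls). 45 g. Stands in a dock pocket at the start; may be absent
- spent3: Spent pale grey plastic pill cassette, 80 (x) x 56 (y) x 26 mm high, with a grip rib 60 mm long (along x), 14 mm thick, 16 mm tall along the middle of its top (rib top at 42 mm); origin at the centre of the underside, z up. It has no lids: the two wells beside the rib are open and hollow (3 mm walls). 45 g. Stands in a dock pocket at the start; may be absent
- kept: Full pale grey plastic pill cassette, 80 (x) x 56 (y) x 26 mm high, with a grip rib 60 mm long (along x), 14 mm thick, 16 mm tall along the middle of its top (rib top at 42 mm); origin at the centre of the underside, z up. Closed by flat lids with small round tabs beside the rib. 80 g. Already in a dock pocket at the start; may be absent
- fresh1: Full pale grey plastic pill cassette, 80 (x) x 56 (y) x 26 mm high, with a grip rib 60 mm long (along x), 14 mm thick, 16 mm tall along the middle of its top (rib top at 42 mm); origin at the centre of the underside, z up. Closed by flat lids with small round tabs beside the rib. 80 g. Lies in the basket at the start
- fresh2: Full pale grey plastic pill cassette, 80 (x) x 56 (y) x 26 mm high, with a grip rib 60 mm long (along x), 14 mm thick, 16 mm tall along the middle of its top (rib top at 42 mm); origin at the centre of the underside, z up. Closed by flat lids with small round tabs beside the rib. 80 g. Lies in the basket at the start
- fresh3: Full pale grey plastic pill cassette, 80 (x) x 56 (y) x 26 mm high, with a grip rib 60 mm long (along x), 14 mm thick, 16 mm tall along the middle of its top (rib top at 42 mm); origin at the centre of the underside, z up. Closed by flat lids with small round tabs beside the rib. 80 g. Lies in the basket at the start
- fresh4: Full pale grey plastic pill cassette, 80 (x) x 56 (y) x 26 mm high, with a grip rib 60 mm long (along x), 14 mm thick, 16 mm tall along the middle of its top (rib top at 42 mm); origin at the centre of the underside, z up. Closed by flat lids with small round tabs beside the rib. 80 g. Lies in the basket at the start
- basket_in (a point): centre of the inner floor, 5 mm above the table, of the light wooden flat basket, which is fixed on the table and measures 214 (x) x 176 (y) x 30 mm outside, walls 5 mm
- tray_in (a point): centre of the inner floor of the dark wooden return tray, which is fixed on the table and measures 142 (x) x 216 (y) x 25 mm outside, walls and floor 6 mm thick, inner floor 130 (x) x 204 (y) mm
- organizer: round grey plastic pill organizer, 110 mm across and 30 mm high, fixed on the table, with a push button in the middle of its top; origin under its centre
- start_button (a joint): push button of the organizer, 36 mm across: 0 = up, 0.006 = fully down (m); springs back, 5 N
- start_button_top (a point): centre of the top face of the push button
- vase: green glass vase, 190 mm tall, 90 mm across; a bystander
- pen_cup: clear acrylic pen cup, 74 mm across, 100 mm tall, with pens up to 150 mm; a bystander
- mirror: wooden hand mirror lying flat, 190 mm long (y), 90 mm wide, 10 mm thick; a bystander
- nail_clipper: steel nail clipper, 80 mm long (x), 14 mm wide, 16 mm high; a bystander
- remote: black remote control, 160 mm long (y), 50 mm wide, 18 mm high; a bystander
- tea_cup: blue ceramic tea cup, 74 mm across, 65 mm tall; a bystander
Things that resemble listed ones, but are neither listed nor needed, are in the scene too. Of the things that look like the organizer, the smallest one is meant.

How it is judged:
On the way, in this order (a step that is already met when the one before it is completed fails the run):
1. every spent cassette lies in the tray and each dock pocket holds a seated full cassette (((horizontal distance between kept and pocket1 below 0.006 m and z of kept in the frame of pocket1 below 0.0035 m and angle between kept's own z axis and vertical below 0.06 rad and angle between the x axis of kept and the x axis of dock, either way round below 0.08 rad) or (horizontal distance between fresh1 and pocket1 below 0.006 m and z of fresh1 in the frame of pocket1 below 0.0035 m and angle between fresh1's own z axis and vertical below 0.06 rad and angle between the x axis of fresh1 and the x axis of dock, either way round below 0.08 rad) or (horizontal distance between fresh2 and pocket1 below 0.006 m and z of fresh2 in the frame of pocket1 below 0.0035 m and angle between fresh2's own z axis and vertical below 0.06 rad and angle between the x axis of fresh2 and the x axis of dock, either way round below 0.08 rad) or (horizontal distance between fresh3 and pocket1 below 0.006 m and z of fresh3 in the frame of pocket1 below 0.0035 m and angle between fresh3's own z axis and vertical below 0.06 rad and angle between the x axis of fresh3 and the x axis of dock, either way round below 0.08 rad) or (horizontal distance between fresh4 and pocket1 below 0.006 m and z of fresh4 in the frame of pocket1 below 0.0035 m and angle between fresh4's own z axis and vertical below 0.06 rad and angle between the x axis of fresh4 and the x axis of dock, either way round below 0.08 rad)) and ((horizontal distance between kept and pocket2 below 0.006 m and z of kept in the frame of pocket2 below 0.0035 m and angle between kept's own z axis and vertical below 0.06 rad and angle between the x axis of kept and the x axis of dock, either way round below 0.08 rad) or (horizontal distance between fresh1 and pocket2 below 0.006 m and z of fresh1 in the frame of pocket2 below 0.0035 m and angle between fresh1's own z axis and vertical below 0.06 rad and angle between the x axis of fresh1 and the x axis of dock, either way round below 0.08 rad) or (horizontal distance between fresh2 and pocket2 below 0.006 m and z of fresh2 in the frame of pocket2 below 0.0035 m and angle between fresh2's own z axis and vertical below 0.06 rad and angle between the x axis of fresh2 and the x axis of dock, either way round below 0.08 rad) or (horizontal distance between fresh3 and pocket2 below 0.006 m and z of fresh3 in the frame of pocket2 below 0.0035 m and angle between fresh3's own z axis and vertical below 0.06 rad and angle between the x axis of fresh3 and the x axis of dock, either way round below 0.08 rad) or (horizontal distance between fresh4 and pocket2 below 0.006 m and z of fresh4 in the frame of pocket2 below 0.0035 m and angle between fresh4's own z axis and vertical below 0.06 rad and angle between the x axis of fresh4 and the x axis of dock, either way round below 0.08 rad)) and ((horizontal distance between kept and pocket3 below 0.006 m and z of kept in the frame of pocket3 below 0.0035 m and angle between kept's own z axis and vertical below 0.06 rad and angle between the x axis of kept and the x axis of dock, either way round below 0.08 rad) or (horizontal distance between fresh1 and pocket3 below 0.006 m and z of fresh1 in the frame of pocket3 below 0.0035 m and angle between fresh1's own z axis and vertical below 0.06 rad and angle between the x axis of fresh1 and the x axis of dock, either way round below 0.08 rad) or (horizontal distance between fresh2 and pocket3 below 0.006 m and z of fresh2 in the frame of pocket3 below 0.0035 m and angle between fresh2's own z axis and vertical below 0.06 rad and angle between the x axis of fresh2 and the x axis of dock, either way round below 0.08 rad) or (horizontal distance between fresh3 and pocket3 below 0.006 m and z of fresh3 in the frame of pocket3 below 0.0035 m and angle between fresh3's own z axis and vertical below 0.06 rad and angle between the x axis of fresh3 and the x axis of dock, either way round below 0.08 rad) or (horizontal distance between fresh4 and pocket3 below 0.006 m and z of fresh4 in the frame of pocket3 below 0.0035 m and angle between fresh4's own z axis and vertical below 0.06 rad and angle between the x axis of fresh4 and the x axis of dock, either way round below 0.08 rad)) and ((horizontal distance between kept and pocket4 below 0.006 m and z of kept in the frame of pocket4 below 0.0035 m and angle between kept's own z axis and vertical below 0.06 rad and angle between the x axis of kept and the x axis of dock, either way round below 0.08 rad) or (horizontal distance between fresh1 and pocket4 below 0.006 m and z of fresh1 in the frame of pocket4 below 0.0035 m and angle between fresh1's own z axis and vertical below 0.06 rad and angle between the x axis of fresh1 and the x axis of dock, either way round below 0.08 rad) or (horizontal distance between fresh2 and pocket4 below 0.006 m and z of fresh2 in the frame of pocket4 below 0.0035 m and angle between fresh2's own z axis and vertical below 0.06 rad and angle between the x axis of fresh2 and the x axis of dock, either way round below 0.08 rad) or (horizontal distance between fresh3 and pocket4 below 0.006 m and z of fresh3 in the frame of pocket4 below 0.0035 m and angle between fresh3's own z axis and vertical below 0.06 rad and angle between the x axis of fresh3 and the x axis of dock, either way round below 0.08 rad) or (horizontal distance between fresh4 and pocket4 below 0.006 m and z of fresh4 in the frame of pocket4 below 0.0035 m and angle between fresh4's own z axis and vertical below 0.06 rad and angle between the x axis of fresh4 and the x axis of dock, either way round below 0.08 rad)) and x of spent1 in the frame of tray_in between -0.06 and 0.06 m and y of spent1 in the frame of tray_in between -0.1 and 0.1 m and z of each of spent1, spent2, spent3 in the frame of tray_in below 0.006 m and angle between each of spent1, spent2, spent3's own z axis and vertical below 0.12 rad and x of spent2 in the frame of tray_in between -0.06 and 0.06 m and y of spent2 in the frame of tray_in between -0.1 and 0.1 m and x of spent3 in the frame of tray_in between -0.06 and 0.06 m and y of spent3 in the frame of tray_in between -0.1 and 0.1 m), for 0.2 s.
2. the organizer's button is pressed fully down (value of joint start_button above 0.0045 m), for 0.05 s.
At the end, for the whole second after the job is handed in: Each pocket holds a full cassette (centre within 6 mm, at most 3.5 mm above its floor, 0.06 rad level, 0.08 rad square); spent ones lie flat in the tray; spare full ones lie in the basket; the button was pressed 4.5 mm after that and is up again; all at rest (all of step 1 and ((x of fresh1 in the frame of basket_in between -0.1 and 0.1 m and y of fresh1 in the frame of basket_in between -0.08 and 0.08 m and z of fresh1 in the frame of basket_in below 0.006 m and angle between fresh1's own z axis and vertical below 0.12 rad) or horizontal distance between fresh1 and pocket1 below 0.006 m or horizontal distance between fresh1 and pocket2 below 0.006 m or horizontal distance between fresh1 and pocket3 below 0.006 m or horizontal distance between fresh1 and pocket4 below 0.006 m) and ((x of fresh2 in the frame of basket_in between -0.1 and 0.1 m and y of fresh2 in the frame of basket_in between -0.08 and 0.08 m and z of fresh2 in the frame of basket_in below 0.006 m and angle between fresh2's own z axis and vertical below 0.12 rad) or horizontal distance between fresh2 and pocket1 below 0.006 m or horizontal distance between fresh2 and pocket2 below 0.006 m or horizontal distance between fresh2 and pocket3 below 0.006 m or horizontal distance between fresh2 and pocket4 below 0.006 m) and ((x of fresh3 in the frame of basket_in between -0.1 and 0.1 m and y of fresh3 in the frame of basket_in between -0.08 and 0.08 m and z of fresh3 in the frame of basket_in below 0.006 m and angle between fresh3's own z axis and vertical below 0.12 rad) or horizontal distance between fresh3 and pocket1 below 0.006 m or horizontal distance between fresh3 and pocket2 below 0.006 m or horizontal distance between fresh3 and pocket3 below 0.006 m or horizontal distance between fresh3 and pocket4 below 0.006 m) and ((x of fresh4 in the frame of basket_in between -0.1 and 0.1 m and y of fresh4 in the frame of basket_in between -0.08 and 0.08 m and z of fresh4 in the frame of basket_in below 0.006 m and angle between fresh4's own z axis and vertical below 0.12 rad) or horizontal distance between fresh4 and pocket1 below 0.006 m or horizontal distance between fresh4 and pocket2 below 0.006 m or horizontal distance between fresh4 and pocket3 below 0.006 m or horizontal distance between fresh4 and pocket4 below 0.006 m) and linear speed of each of kept, fresh1, fresh2, fresh3, fresh4, spent1, spent2, spent3 below 0.02 m/s and value of joint start_button below 0.002 m); the robot touches nothing.
It fails at once if the full cassette that was already in the dock is taken away (distance of kept from where it was at the start of the episode above 0.03 m).
It fails at once if a bystander is shifted by more than 5 cm or tipped over (distance of any of vase, pen_cup, mirror, nail_clipper, remote, tea_cup from where it was at the start of the episode above 0.05 m or angle between any of vase, pen_cup, mirror, nail_clipper, remote, tea_cup's own z axis and vertical above 0.5 rad).
Of spent1, spent2, spent3, kept only 3 to 4 are there at a start; the rules pass over those that are not, and their reading is None.
At some moment in a run one of fresh1, fresh2, fresh3, fresh4 may be knocked a few centimetres aside while the robot is not near it.
Once in a run the grip may slacken for a moment while it holds something.
It also fails if it takes over 210 s, if anything falls off the work surface, if the arm or the gripper's body presses on something with over 40 N, if the wrist force passes 120 N, or if a joint passes its speed limit or range.

### The arm

A 6-joint arm with a two-finger parallel gripper is mounted at the origin on the work surface. World frame = base frame: x ahead of the robot, y to its left, z up, the work surface at z = 0. Lengths are in m, angles in rad, forces in N, time in s.
With the tool pointing down it reaches from about 0.4 to 0.925 m from the base axis. Payload 12.5 kg.
Tool frame: the origin (TCP) lies between the finger pads; the fingertips stand 19 mm ahead of it and the grasp point (between the pads) is the TCP; z points along the fingers, y is the line along which they close (so a half turn about z gives the same grasp; the last joint's range is limited). The gripper opens to 95 mm and grips with 3 to 60 N. Pads are 20 mm wide; open, the fingers measure 119 mm over their backs; the gripper's body (75 mm by 180 mm) begins 59 mm behind the grasp point.
Start: joints at [1.046, 0.491, 1.559, -0, 1.092, -0.106], TCP at [0.254, 0.571, 0.234] pointing down, gripper open.
Joint ranges: [-3.1, 3.1], [-0.84, 2.19], [0.05, 2.79], [-1.13, 4.28], [0.06, 2.93], [-2.69, 2.69]. Speed limits (rad/s): [2.22, 2.22, 2.79, 3.14, 3.14, 3.14].

### API

Orientations are given as a unit quaternion [w, x, y, z].
In Python, from workcell import robot gives the robot as it stands.
- The arm moves only by the tool play_rows, never from a script. Its argument "moves" is a list that holds one entry, the list of rows, each a list of 7 numbers: the turn, a rotation vector about the tool's x, y, z in units of 45 degrees (1.0 is 45 degrees), then the shift along the tool's x, y, z in units of 40 cm (1.0 is 40 cm), then the opening, from -1 (shut) to 1 (fully open). In form: [[[ax, ay, az, dx, dy, dz, jaw], ...]]. A call has 1 to 20 rows; each row is the pose to reach, as a shift and turn from the pose commanded when the call began, along the tool's axes at that moment; what a row does not reach only later rows make up. A row lasts 1/8 s, in which the tool goes at most 62.5 mm and 10.7 degrees, less where a joint would pass 70% of its speed; a pose out of reach is approached as far as the arm can. A call with a number of a shift or a turn outside -1 to 1 is refused whole. A call with a gripper value outside its range is refused whole. The fingers move at their own pace and stop on an object; "grip_force" is the grip in N (left out, the last holds). Time passes only in rows, so rows that repeat a pose let the fingers close. It gives the time, the measured TCP pose, the force, the opening and the grip force at its end, in the units of the state.
- robot.get_obs(): the state, without advancing time (a new reading comes with each control period).
- robot.snapshot(name): name is "side" or "top"; returns a dict with "image" (420x560x3 uint8, red, green, blue), "fx", "fy", "cx", "cy" (pixels), "xyz" and "attitude" of the camera in the world. Camera axes: x right, y down, z forward; pixel columns grow to the right and rows downward; lengths in m; the calibration is good to about 2 mm. A picture is of the moment at which its call begins. There is no depth.
- robot.hand_in(): hands the job in; it is judged then, once.
The state is a dict: "t": time; "joint_positions": joint angles; "qvel": joint speeds; "tau": joint torques, N m; "eef_pos": TCP position; "orientation": TCP orientation; "contact_force": force on the tool from outside, world axes, zero at the start; "moment": the same for the moment, N m; "grip_width": opening from 0.0 (shut) to 1.0 (fully open); "grip_force": force on a finger pad.
Only numpy, scipy, OpenCV 4.12 (cv2) and the standard library are available. Lean on these libraries where they do the work, as an engineer would, in place of code of your own. Each camera call takes 0.05 s, during which the arm holds its last target. There are 200 camera calls.

## Working session

There is one attempt and no reset: what is moved stays moved. The work goes in short steps, Python scripts to look and compute and a tool call to move; the robot and the scene stay as the last step left them, time stands still between calls to the robot, and variables do not carry over. Pictures are saved under pics/ and viewed, at most 14 in all, crops included, and the job is handed in when it is done.

Besides the shell and the picture viewer there is one more tool, called after "Request:" by a JSON object that holds its "fn" and its "kwargs". play_rows: Moves the arm, as the interface text tells. Shifts and turns lie within -1 to 1; 1 stands for 40 cm of shift or 45 degrees of turn. Its arguments: {"type":"object","properties":{"moves":{"type":"array"},"grip_force":{"type":"number"}},"required":["moves"]}

```bash
mkdir -p pics
cat > h.py <<'E'
import numpy as np,cv2,sys
from scipy.spatial.transform import Rotation as R
from workcell import robot
def q2R(q): return R.from_quat([q[1],q[2],q[3],q[0]]).as_matrix()
def cam(s): 
    a=np.array(s['attitude'],float)
    return q2R(a) if a.size==4 else a.reshape(3,3)
def snap(name,fn):
    s=robot.snapshot(name); cv2.imwrite('pics/'+fn+'.png',s['image'][:,:,::-1]); 
    np.savez('pics/'+fn+'.npz',**{k:np.array(s[k]) for k in s}); return s
def load(fn): return np.load('pics/'+fn+'.npz')
def ray(s,u,v):
    d=cam(s)@np.array([(u-s['cx'])/s['fx'],(v-s['cy'])/s['fy'],1]); return np.array(s['xyz']),d/np.linalg.norm(d)
def onz(s,u,v,z): 
    o,d=ray(s,u,v); return o+d*(z-o[2])/d[2]
def proj(s,p):
    c=cam(s).T@(np.array(p)-s['xyz']); return c[0]/c[2]*s['fx']+s['cx'],c[1]/c[2]*s['fy']+s['cy']
def tri(s1,p1,s2,p2):
    o1,d1=ray(s1,*p1);o2,d2=ray(s2,*p2)
    t=np.linalg.lstsq(np.c_[d1,-d2],o2-o1,rcond=None)[0]
    a,b=o1+d1*t[0],o2+d2*t[1]; return (a+b)/2,np.linalg.norm(a-b)
E
python3 - <<'E'
from h import *
for n in('top','side'):
    s=snap(n,n+'0'); print(n,s['xyz'],s['attitude'],s['fx'],s['cx'],s['cy'])
    im=cv2.resize(s['image'][:,:,::-1],(800,600),interpolation=cv2.INTER_CUBIC); cv2.imwrite('pics/'+n+'0b.png',im)
print(robot.get_obs())
E
```

```text
top [ 0.23729733 -0.07636062  1.36185545] [ 0.07655686 -0.68377016  0.72086543 -0.08336937] 482.35031610497873 272.11228653640393 205.64720580036524
side [ 0.13668197 -0.7924323   0.80154583] [-0.38642395  0.88375736 -0.24525673  0.09746073] 397.61223812890455 277.5033014960336 201.16362542849856
{'t': 0.1, 'joint_positions': array([ 1.04636528e+00,  4.91483168e-01,  1.55934075e+00, -2.92420483e-05,
        1.09170523e+00, -1.05577487e-01]), 'qvel': array([-0.00072838, -0.00157206, -0.00199663, -0.00209799, -0.00041265,
       -0.00030929]), 'tau': array([ 1.33147099e-03, -6.13625693e+01, -2.58607203e+01,  6.93804352e-02,
        4.70162288e-02, -1.43290436e-06]), 'eef_pos': array([0.25407979, 0.57083169, 0.23314663]), 'orientation': array([-1.32739395e-04,  2.07892617e-01,  9.78151543e-01, -4.49226878e-04]), 'contact_force': array([ 0.05121882, -0.53986857,  0.1199993 ]), 'moment': array([ 0.04668447, -0.04067705,  0.04455313]), 'grip_force': 0.0, 'grip_width': 1.0012053837989923}
```

View pics/top0b.png

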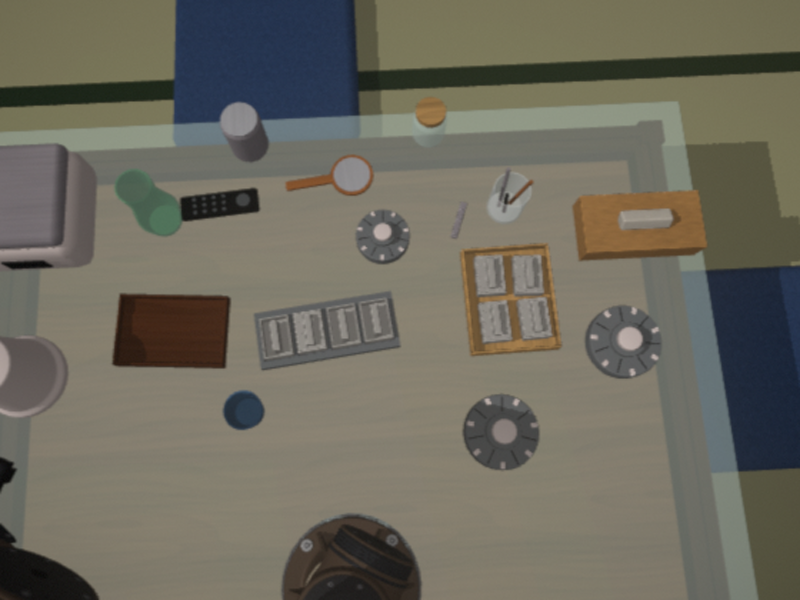

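View pics/side0b.png

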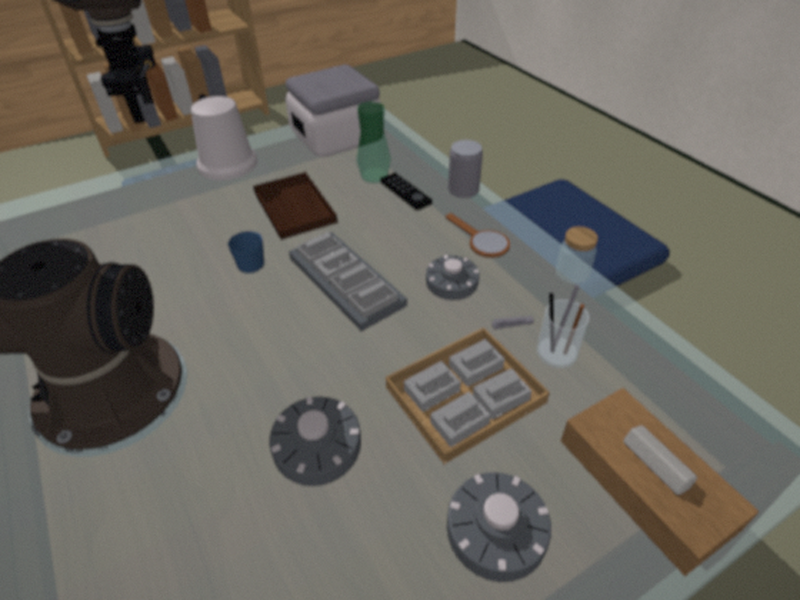

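The top view shows the tray at (172,330), the dock at (327,330), the basket at (510,300), and the smallest organizer at (383,236). The side view agrees. Next, enlarged crops of the dock and basket.

Run:
```python
import cv2,numpy as np
t=cv2.imread('pics/top0.png'); s=cv2.imread('pics/side0.png')
# top x5 dock region 175..285 x 200..260 ; basket 315..400 x 165..250
a=cv2.resize(t[195:265,172:286],None,fx=7,fy=7,interpolation=cv2.INTER_CUBIC)
cv2.imwrite('pics/c1.png',a)
b=cv2.resize(t[165:252,315:398],None,fx=6.8,fy=6.8,interpolation=cv2.INTER_CUBIC)[:,:]
cv2.imwrite('pics/c2.png',b)
c=cv2.resize(s[155:235,195:290],None,fx=7,fy=7,interpolation=cv2.INTER_CUBIC)
cv2.imwrite('pics/c3.png',c)
d=cv2.resize(s[225:325,265:390],None,fx=6,fy=6,interpolation=cv2.INTER_CUBIC)
cv2.imwrite('pics/c4.png',d)
print(a.shape,b.shape,c.shape,d.shape)
```

```text
(490, 798, 3) (592, 564, 3) (560, 665, 3) (600, 750, 3)
```

View pics/c1.png

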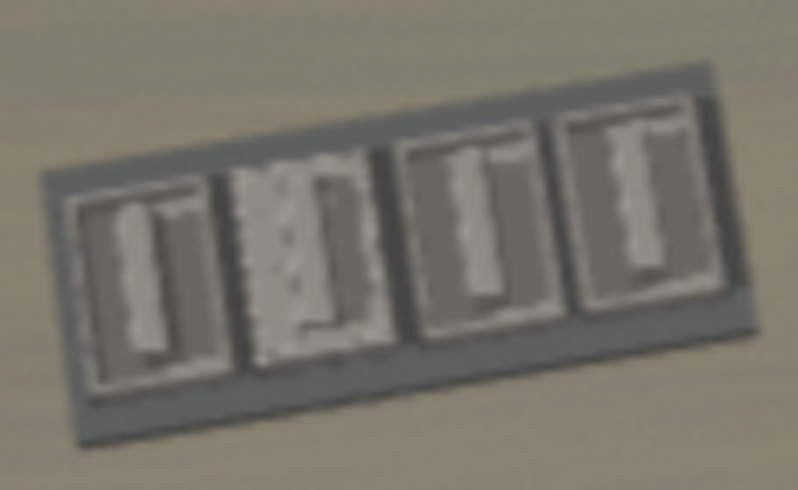

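View pics/c2.png

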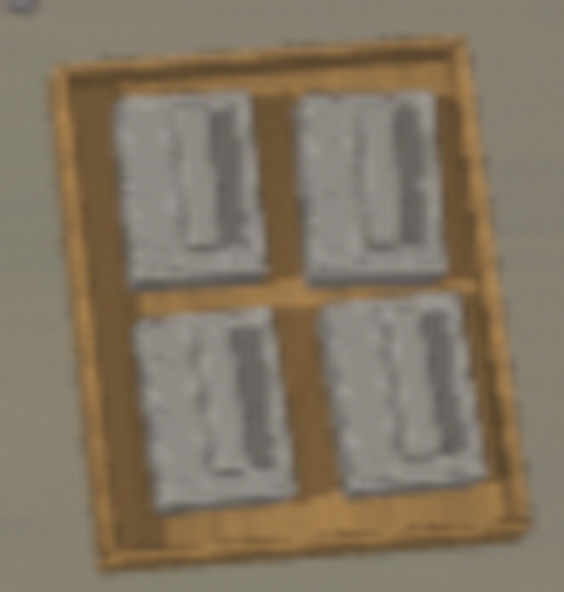

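View pics/c3.png

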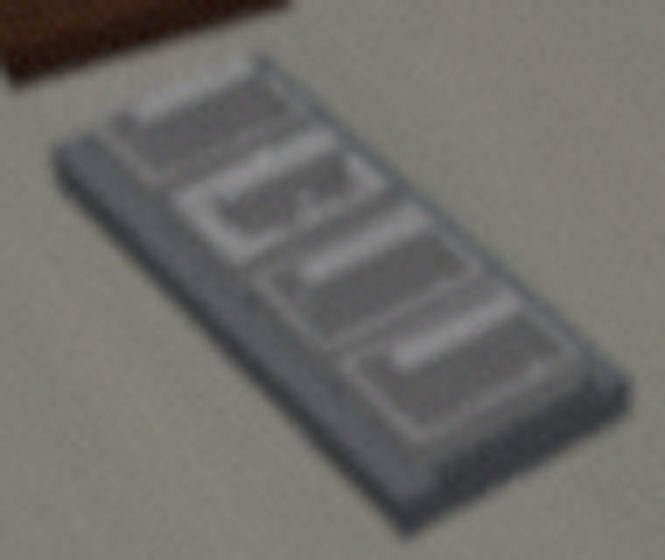

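View pics/c4.png

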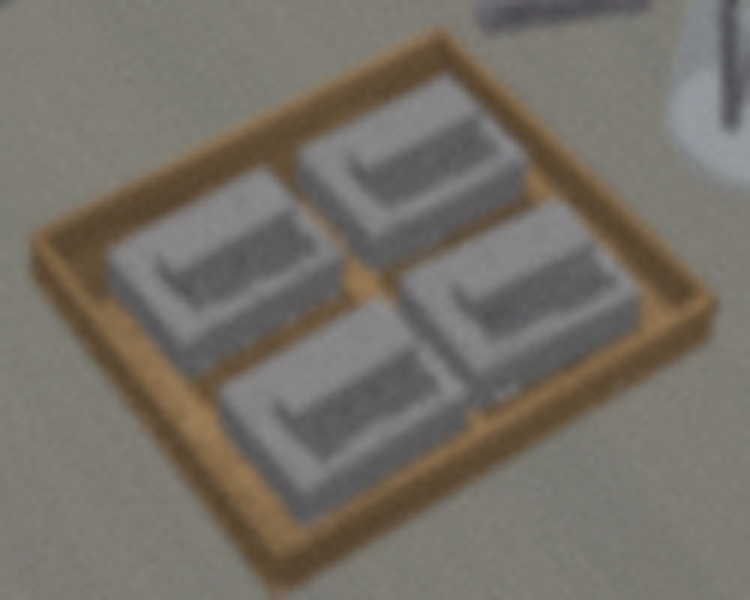

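Counting from +y (left), the dock holds spent, full (kept), spent, spent. The basket holds 4 full cassettes. I read their corners off the crops and will fit their poses in both views.

```bash
cat > fit.py <<'E'
from h import *
from scipy.optimize import least_squares
def un(pts,k,ox,oy): return [((u+.5)/k-.5+ox,(v+.5)/k-.5+oy) if u is not None else None for u,v in pts]
def fitrect(views,L,W,x0):
    # views: list of (snap, 4 px in order (+x+y),(+x-y),(-x-y),(-x+y))
    C=np.array([[1,1],[1,-1],[-1,-1],[-1,1]])*[L/2,W/2]
    def f(p):
        c,s=np.cos(p[3]),np.sin(p[3]); r=[]
        for S,px in views:
            for q,(a,b) in zip(px,C):
                if q is None: continue
                u,v=proj(S,[p[0]+c*a-s*b,p[1]+s*a+c*b,p[2]]); r+=[u-q[0],v-q[1]]
        return r
    o=least_squares(f,x0,loss='soft_l1'); return o.x,np.sqrt(np.mean(np.square(f(o.x))))
E
cat > m1.py <<'E'
from fit import *
T=load('top0');S=load('side0'); N=(None,None)
t1=lambda p:un(p,7,172,195); t2=lambda p:un(p,6.8,315,165)
s1=lambda p:un(p,7,195,155); s2=lambda p:un(p,6,265,225)
dock=dict(
 A=([(65,198),(207,180),(232,372),(92,395)],[N,(300,95),(160,185),(95,130)]),
 B=([(232,170),(368,152),(395,345),(255,365)],[N,(390,187),(242,258),(175,195)]),
 C=([(395,148),(540,125),(563,320),(420,340)],[N,(485,268),(335,352),(258,282)]),
 D=([(555,115),(692,97),(724,290),(582,312)],[N,(590,362),(420,445),(345,368)]))
bk=dict(
 P1=([(113,98),(248,95),(268,270),(130,275)],[(448,78),(525,155),(375,240),(300,155)]),
 P2=([(298,97),(435,93),(447,272),(308,275)],[(560,205),(640,290),(485,375),(400,280)]),
 P3=([(135,322),(270,308),(295,490),(155,500)],[(265,170),(342,252),(190,345),(108,250)]),
 P4=([(320,305),(460,292),(485,475),(345,490)],[(385,300),(465,395),(305,490),(220,400)]))
def go(n,a,b,L,W,z):
    c=np.mean([q for q in a if q],axis=0); p0=onz(T,*c,z)
    for vs in ([(T,a),(S,b)],):
        x,r=fitrect(vs,L,W,[p0[0],p0[1],z,0.1]); print(n,np.round(x,4),'rms px',round(r,2))
for n,(a,b) in dock.items(): go(n,t1(a),s1(b),.08,.056,.036)
for n,(a,b) in bk.items(): go(n,t2(a),s2(b),.08,.056,.031)
go('dock',t1([(42,172),(712,63),(757,333),(78,446)]),s1([(262,55),(628,385),(410,495),(55,150)]),.112,.276,.022)
k=800/560
f=lambda p:un(p,k,0,0)
go('tray',f([(121,295),(229,297),(225,367),(114,365)]),f([(304,174),(336,213),(286,235),(254,187)]),.142,.216,.025)
print('button',tri(T,f([(383,231)])[0],S,f([(453,265)])[0]))
for n,u,v in [('vase',163,225),('cup',243,410),('pen',500,210),('bigorg',502,430),('clip',458,220)]: print(n,onz(T,*f([(u,v)])[0],0.03).round(3))
E
python3 m1.py
```

```text
A [0.4702 0.1275 0.0334 0.1279] rms px 0.9
B [0.4783 0.0621 0.0342 0.1024] rms px 0.5
C [ 0.4855 -0.0047  0.0327  0.1091] rms px 0.61
D [ 0.4947 -0.0687  0.0295  0.0956] rms px 0.29
P1 [ 0.5753 -0.3008  0.0257  0.0142] rms px 0.55
P2 [ 0.5719 -0.3776  0.0259 -0.0222] rms px 0.58
P3 [ 0.481  -0.3027  0.0258  0.0458] rms px 0.55
P4 [ 0.4832 -0.3819  0.0239  0.0411] rms px 0.69
dock [0.4817 0.0292 0.0175 0.1153] rms px 0.56
tray [ 0.4958  0.3342  0.016  -0.0615] rms px 1.37
button (array([ 0.66924288, -0.09202389,  0.04672048]), np.float64(0.0014507701188324876))
vase [0.711 0.352 0.03 ]
cup [0.332 0.193 0.03 ]
pen [ 0.708 -0.333  0.03 ]
bigorg [ 0.268 -0.298  0.03 ]
clip [ 0.691 -0.246  0.03 ]
```

```bash
cat > plan.py <<'E'
# usage: plan.py x,y,z,yaw ...   -> az dx dy dz units from the present (measured) pose
from h import *
def plan(targets,tool_ofs=(0,0,0)):
    o=robot.get_obs(); Rm=q2R(o['orientation']); p=o['eef_pos']
    for x,y,z,w in targets:
        best=None
        for k in (0,np.pi):
            t=w+k; Rt=np.array([[-np.cos(t),-np.sin(t),0],[-np.sin(t),np.cos(t),0],[0,0,-1]]).T
            Rt=np.c_[[-np.cos(t),-np.sin(t),0],[-np.sin(t),np.cos(t),0],[0,0,-1]]
            rv=R.from_matrix(Rm.T@Rt).as_rotvec()
            if best is None or np.linalg.norm(rv)<np.linalg.norm(best): best=rv
        d=Rm.T@(np.array([x,y,z])-p)
        print(np.round(best/(np.pi/4),3),np.round(d/.4,3))
def st():
    o=robot.get_obs(); Rm=q2R(o['orientation'])
    print('t',round(o['t'],2),'p',np.round(o['eef_pos'],4),'yaw',round(np.arctan2(-Rm[1,0],-Rm[0,0]),4),'tilt',np.round(Rm[:2,2],4),'F',np.round(o['contact_force'],1),'M',np.round(o['moment'],2),'w',round(o['grip_width']*95,1),'gf',round(float(o['grip_force']),1),'j6',np.round(o['joint_positions'][5],2))
if __name__=='__main__':
    st(); plan([list(map(float,a.split(','))) for a in sys.argv[1:]])
E
python3 plan.py .4701,.1273,.15,.12 .4701,.1273,.059,.12
```

```text
t 0.1 p [0.2541 0.5708 0.2331] yaw -0.4188 tilt [-0.0004 -0.0008] F [ 0.1 -0.5  0.1] M [ 0.05 -0.04  0.04] w 95.1 gf 0.0 j6 -0.11
[-0.001 -0.    -0.686] [-0.944 -0.793  0.209]
[-0.001 -0.    -0.686] [-0.944 -0.793  0.436]
```

Request:
{"fn": "play_rows", "kwargs": {"moves": [[[0,0,-0.2,-0.118,-0.1,0,-0.1],[0,0,-0.4,-0.236,-0.2,0,-0.1],[0,0,-0.6,-0.354,-0.3,0,-0.1],[0,0,-0.686,-0.472,-0.4,0,-0.1],[0,0,-0.686,-0.59,-0.5,0.03,-0.1],[0,0,-0.686,-0.708,-0.6,0.06,-0.1],[0,0,-0.686,-0.826,-0.7,0.1,-0.1],[0,0,-0.686,-0.944,-0.793,0.15,-0.1],[0,0,-0.686,-0.944,-0.793,0.209,-0.1],[0,0,-0.686,-0.944,-0.793,0.209,-0.1],[0,0,-0.686,-0.944,-0.793,0.209,-0.1],[0,0,-0.686,-0.944,-0.793,0.209,-0.1]]], "grip_force": 15}}

```text
t: 1.6
eef_pos: [0.4702, 0.1284, 0.1509]
orientation: [0.001, -0.061, 0.998, 0.0]
contact_force: [-0.0, -0.1, 0.3]
grip_width: 0.449
grip_force: 0.0
```

```bash
python3 plan.py .4701,.1273,.059,.12
python3 - <<'E'
from h import *
s=snap('side','s1'); s2=snap('top','t1')
a=cv2.resize(s['image'][90:240,150:290,::-1],(560,600),interpolation=cv2.INTER_CUBIC)
cv2.imwrite('pics/c5.png',a)
E
```

```text
t 1.6 p [0.4702 0.1284 0.1509] yaw 0.1213 tilt [0.0014 0.0003] F [-0.  -0.1  0.3] M [0.12 0.01 0.02] w 42.6 gf 0.0 j6 -1.56
[0.    0.002 0.002] [ 0.001 -0.003  0.23 ]
```

View pics/c5.png

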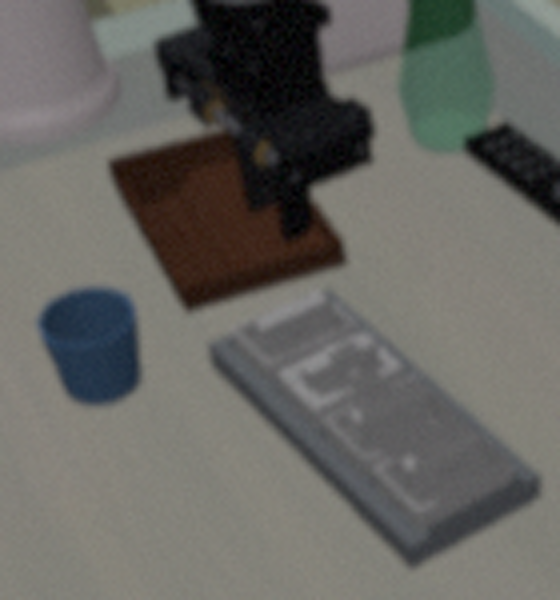

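The gripper stands over the dock's far pocket, clear and aligned. Next I descend and grip.

Request:
{"fn": "play_rows", "kwargs": {"moves": [[[0,0,0,0.001,-0.003,0.08,-0.1],[0,0,0,0.001,-0.003,0.15,-0.1],[0,0,0,0.001,-0.003,0.2,-0.1],[0,0,0,0.001,-0.003,0.23,-0.1],[0,0,0,0.001,-0.003,0.23,-0.1],[0,0,0,0.001,-0.003,0.23,-1],[0,0,0,0.001,-0.003,0.23,-1],[0,0,0,0.001,-0.003,0.23,-1],[0,0,0,0.001,-0.003,0.23,-1],[0,0,0,0.001,-0.003,0.23,-1]]], "grip_force": 15}}

```text
t: 2.95
eef_pos: [0.47, 0.1265, 0.0584]
orientation: [0.0, -0.06, 0.998, 0.0]
contact_force: [-1.2, -0.3, 6.3]
grip_width: 0.144
grip_force: 15.0
```

```bash
python3 plan.py .4701,.1273,.15,.12 .48,.396,.15,-.06 .492,.398,.056,-.06
```

```text
t 2.95 p [0.47   0.1265 0.0584] yaw 0.12 tilt [0.0005 0.0001] F [-1.2 -0.3  6.3] M [0.04 0.18 0.05] w 13.6 gf 15.0 j6 -1.56
[ 0.     0.001 -0.   ] [-0.001  0.002 -0.229]
[0.    0.001 0.229] [-0.106  0.666 -0.229]
[0.    0.001 0.229] [-0.136  0.667  0.006]
```

Gripped with a 13.6 mm width and hardly any side force. Next I lift it and carry it to the +y tray slot.

Request:
{"fn": "play_rows", "kwargs": {"moves": [[[0,0,0,0,0,-0.04,-1],[0,0,0,0,0,-0.1,-1],[0,0,0,0,0,-0.18,-1],[0,0,0,0,0,-0.229,-1],[0,0,0.05,-0.02,0.13,-0.229,-1],[0,0,0.1,-0.05,0.26,-0.229,-1],[0,0,0.16,-0.08,0.39,-0.229,-1],[0,0,0.229,-0.11,0.52,-0.229,-1],[0,0,0.229,-0.14,0.6,-0.229,-1],[0,0,0.229,-0.15,0.667,-0.229,-1],[0,0,0.229,-0.15,0.667,-0.2,-1],[0,0,0.229,-0.15,0.667,-0.12,-1],[0,0,0.229,-0.15,0.667,-0.06,-1],[0,0,0.229,-0.15,0.667,-0.06,-1]]], "grip_force": 25}}

```text
t: 4.7
eef_pos: [0.4966, 0.397, 0.08]
orientation: [-0.002, 0.03, 1.0, -0.001]
contact_force: [-0.2, 0.5, -0.3]
grip_width: 0.147
grip_force: 25.0
```

```bash
python3 plan.py .498,.398,.055,-.06
python3 - <<'E'
from h import *
s=snap('side','s2'); s2=snap('top','t2')
a=cv2.resize(s['image'][90:230,140:290,::-1],(600,560),interpolation=cv2.INTER_CUBIC)
cv2.imwrite('pics/c6.png',a)
E
```

```text
t 4.7 p [0.4966 0.397  0.08  ] yaw -0.0605 tilt [-0.0035 -0.0023] F [-0.2  0.5 -0.3] M [ 0.02  0.03 -0.05] w 13.9 gf 25.0 j6 -0.94
[-0.003 -0.004 -0.001] [-0.003  0.003  0.063]
```

View pics/c6.png

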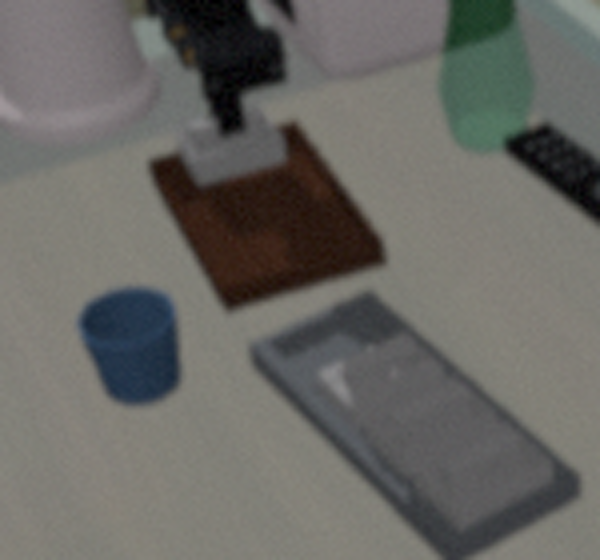

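The cassette hangs over the tray's far end and the pocket it came from is empty. Next I lower it, release, and go to the third pocket (C).

Request:
{"fn": "play_rows", "kwargs": {"moves": [[[0,0,0,-0.003,0.003,0.03,-1],[0,0,0,-0.003,0.003,0.05,-1],[0,0,0,-0.003,0.003,0.061,-1],[0,0,0,-0.003,0.003,0.061,-1],[0,0,0,-0.003,0.003,0.061,-0.1],[0,0,0,-0.003,0.003,0.061,-0.1],[0,0,0,-0.003,0.003,0.061,-0.1],[0,0,0,-0.003,0.003,-0.05,-0.1],[0,0,0,-0.003,0.003,-0.17,-0.1],[0,0,0,-0.003,0.003,-0.17,-0.1]]]}}

```text
t: 6.05
eef_pos: [0.4999, 0.4005, 0.1538]
orientation: [0.003, 0.03, 1.0, 0.002]
contact_force: [-0.3, 0.2, -0.2]
grip_width: 0.45
grip_force: 0.0
```

```bash
python3 plan.py .486,-.0038,.15,.12 .486,-.0038,.059,.12
```

```text
t 6.05 p [0.4999 0.4005 0.1538] yaw -0.0598 tilt [0.0055 0.0036] F [-0.3  0.2 -0.2] M [ 0.   -0.01  0.01] w 42.8 gf 0.0 j6 -0.94
[ 0.004  0.007 -0.229] [-0.026 -1.011  0.006]
[ 0.004  0.007 -0.229] [-0.024 -1.012  0.233]
```

Request:
{"fn": "play_rows", "kwargs": {"moves": [[[0,0,0,0,-0.15,0,-0.1],[0,0,-0.05,0,-0.3,0,-0.1],[0,0,-0.1,0,-0.45,0,-0.1],[0,0,-0.15,-0.01,-0.6,0,-0.1],[0,0,-0.2,-0.02,-0.75,0,-0.1],[0,0,-0.229,-0.026,-0.9,0,-0.1],[0,0,-0.229,-0.026,-1,0.0,-0.1],[0,0,-0.229,-0.026,-1,0.006,-0.1],[0,0,-0.229,-0.026,-1,0.006,-0.1],[0,0,-0.229,-0.026,-1,0.006,-0.1]]]}}

```text
t: 7.3
eef_pos: [0.4851, 0.0007, 0.1474]
orientation: [-0.0, -0.061, 0.998, 0.0]
contact_force: [0.2, 0.5, 0.0]
grip_width: 0.451
grip_force: 0.0
```

```bash
python3 plan.py .486,-.0038,.15,.12 .486,-.0038,.059,.12
```

```text
t 7.3 p [0.4851 0.0007 0.1474] yaw 0.1213 tilt [-0.0004  0.0002] F [0.2 0.5 0. ] M [0.04 0.03 0.01] w 42.8 gf 0.0 j6 -1.83
[ 0.    -0.     0.002] [-0.001 -0.011 -0.007]
[ 0.    -0.     0.002] [-0.001 -0.011  0.221]
```

Request:
{"fn": "play_rows", "kwargs": {"moves": [[[0,0,0.002,-0.001,-0.011,0.08,-0.1],[0,0,0.002,-0.001,-0.011,0.15,-0.1],[0,0,0.002,-0.001,-0.011,0.2,-0.1],[0,0,0.002,-0.001,-0.011,0.219,-0.1],[0,0,0.002,-0.001,-0.011,0.219,-0.1],[0,0,0.002,-0.001,-0.011,0.219,-1],[0,0,0.002,-0.001,-0.011,0.219,-1],[0,0,0.002,-0.001,-0.011,0.219,-1],[0,0,0.002,-0.001,-0.011,0.219,-1],[0,0,0.002,-0.001,-0.011,0.219,-1]]], "grip_force": 15}}

```text
t: 8.55
eef_pos: [0.4863, -0.0047, 0.0603]
orientation: [0.0, -0.059, 0.998, -0.0]
contact_force: [-0.7, -0.7, 5.2]
grip_width: 0.143
grip_force: 15.0
```

```bash
python3 plan.py .486,-.0038,.15,.12 .496,.334,.15,-.06 .496,.334,.08,-.06
```

```text
t 8.55 p [ 0.4863 -0.0047  0.0603] yaw 0.1183 tilt [ 0.0005 -0.    ] F [-0.7 -0.7  5.2] M [-0.06  0.13  0.02] w 13.6 gf 15.0 j6 -1.83
[-0.     0.001 -0.002] [ 0.     0.002 -0.224]
[-0.     0.001  0.227] [-0.124  0.838 -0.224]
[-0.     0.001  0.227] [-0.124  0.838 -0.049]
```

Request:
{"fn": "play_rows", "kwargs": {"moves": [[[0,0,0,0,0,-0.04,-1],[0,0,0,0,0,-0.1,-1],[0,0,0,0,0,-0.18,-1],[0,0,0,0,0,-0.224,-1],[0,0,0,0,0.1,-0.224,-1],[0,0,0.05,-0.02,0.24,-0.224,-1],[0,0,0.1,-0.05,0.38,-0.224,-1],[0,0,0.16,-0.08,0.52,-0.224,-1],[0,0,0.227,-0.11,0.66,-0.224,-1],[0,0,0.227,-0.12,0.78,-0.224,-1],[0,0,0.227,-0.124,0.838,-0.224,-1],[0,0,0.227,-0.124,0.838,-0.15,-1],[0,0,0.227,-0.124,0.838,-0.07,-1],[0,0,0.227,-0.124,0.838,-0.049,-1],[0,0,0.227,-0.124,0.838,-0.049,-1]]], "grip_force": 25}}

```text
t: 10.42
eef_pos: [0.496, 0.3337, 0.0797]
orientation: [-0.0, 0.03, 1.0, -0.0]
contact_force: [-0.3, 0.0, -0.8]
grip_width: 0.145
grip_force: 25.0
```

```bash
python3 plan.py .496,.334,.0565,-.06 .496,.334,.15,-.06 .4939,-.0693,.15,.12
```

```text
t 10.43 p [0.496  0.3337 0.0797] yaw -0.0604 tilt [-0.0005 -0.0002] F [-0.3  0.  -0.8] M [0.03 0.06 0.  ] w 13.8 gf 25.0 j6 -1.03
[-0.    -0.001 -0.001] [0.    0.001 0.058]
[-0.    -0.001 -0.001] [ 0.     0.001 -0.176]
[-0.    -0.001 -0.23 ] [-0.056 -1.006 -0.175]
```

Request:
{"fn": "play_rows", "kwargs": {"moves": [[[0,0,0,0,0.001,0.03,-1],[0,0,0,0,0.001,0.05,-1],[0,0,0,0,0.001,0.057,-1],[0,0,0,0,0.001,0.057,-1],[0,0,0,0,0.001,0.057,-0.1],[0,0,0,0,0.001,0.057,-0.1],[0,0,0,0,0.001,0.057,-0.1],[0,0,0,0,0.001,-0.06,-0.1],[0,0,0,0,0.001,-0.176,-0.1],[0,0,0,0,-0.13,-0.176,-0.1],[0,0,0,0,-0.27,-0.176,-0.1],[0,0,-0.05,-0.01,-0.41,-0.176,-0.1],[0,0,-0.1,-0.02,-0.55,-0.176,-0.1],[0,0,-0.15,-0.03,-0.69,-0.176,-0.1],[0,0,-0.2,-0.04,-0.83,-0.176,-0.1],[0,0,-0.23,-0.056,-0.96,-0.176,-0.1],[0,0,-0.23,-0.056,-1,-0.176,-0.1],[0,0,-0.23,-0.056,-1,-0.176,-0.1]]]}}

```text
t: 12.68
eef_pos: [0.4941, -0.0669, 0.15]
orientation: [-0.0, -0.059, 0.998, 0.0]
contact_force: [-0.9, 0.3, -0.2]
grip_width: 0.453
grip_force: 0.0
```

```bash
python3 plan.py .4939,-.0693,.15,.12 .4939,-.0693,.060,.12
python3 - <<'E'
from h import *
s=snap('side','s3'); s2=snap('top','t3')
E
```

```text
t 12.68 p [ 0.4941 -0.0669  0.15  ] yaw 0.1188 tilt [-0.0001  0.0002] F [-0.9  0.3 -0.2] M [ 0.07 -0.02 -0.03] w 43.0 gf 0.0 j6 -1.96
[ 0.    -0.    -0.002] [ 0.001 -0.006  0.   ]
[ 0.    -0.    -0.002] [ 0.001 -0.006  0.225]
```

Request:
{"fn": "play_rows", "kwargs": {"moves": [[[0,0,0,0.001,-0.006,0.08,-0.1],[0,0,0,0.001,-0.006,0.15,-0.1],[0,0,0,0.001,-0.006,0.2,-0.1],[0,0,0,0.001,-0.006,0.225,-0.1],[0,0,0,0.001,-0.006,0.225,-0.1],[0,0,0,0.001,-0.006,0.225,-1],[0,0,0,0.001,-0.006,0.225,-1],[0,0,0,0.001,-0.006,0.225,-1],[0,0,0,0.001,-0.006,0.225,-1],[0,0,0,0.001,-0.006,0.225,-1]]], "grip_force": 15}}

```text
t: 14.02
eef_pos: [0.4942, -0.069, 0.0603]
orientation: [0.0, -0.06, 0.998, -0.0]
contact_force: [-1.1, 1.5, 5.1]
grip_width: 0.144
grip_force: 15.0
```

```bash
python3 plan.py .4939,-.0693,.15,.12 .492,.27,.15,-.06 .492,.27,.08,-.06
```

```text
t 14.03 p [ 0.4942 -0.069   0.0603] yaw 0.1206 tilt [ 0.0005 -0.    ] F [-1.1  1.5  5.1] M [ 0.14  0.15 -0.04] w 13.7 gf 15.0 j6 -1.96
[-0.     0.001  0.001] [ 0.001 -0.001 -0.224]
[-0.     0.001  0.23 ] [-0.097  0.842 -0.224]
[-0.     0.001  0.23 ] [-0.096  0.842 -0.049]
```

Request:
{"fn": "play_rows", "kwargs": {"moves": [[[0,0,0,0,0,-0.04,-1],[0,0,0,0,0,-0.1,-1],[0,0,0,0,0,-0.18,-1],[0,0,0,0,0,-0.224,-1],[0,0,0,0,0.1,-0.224,-1],[0,0,0.05,-0.02,0.24,-0.224,-1],[0,0,0.1,-0.05,0.38,-0.224,-1],[0,0,0.16,-0.07,0.52,-0.224,-1],[0,0,0.23,-0.09,0.66,-0.224,-1],[0,0,0.23,-0.097,0.78,-0.224,-1],[0,0,0.23,-0.097,0.842,-0.224,-1],[0,0,0.23,-0.097,0.842,-0.15,-1],[0,0,0.23,-0.097,0.842,-0.07,-1],[0,0,0.23,-0.097,0.842,-0.049,-1],[0,0,0.23,-0.097,0.842,-0.049,-1]]], "grip_force": 25}}

```text
t: 15.9
eef_pos: [0.4921, 0.27, 0.0797]
orientation: [-0.0, 0.03, 1.0, -0.0]
contact_force: [-0.6, 0.1, 0.2]
grip_width: 0.145
grip_force: 25.0
```

```bash
python3 plan.py .492,.27,.0565,-.06 .492,.27,.15,-.06
python3 - <<'E'
from h import *
s=snap('side','s4'); s2=snap('top','t4')
k=4.5
a=cv2.resize(s['image'][95:190,150:260,::-1],(550,475),interpolation=cv2.INTER_CUBIC)
cv2.imwrite('pics/c7.png',a)
E
```

```text
t 15.9 p [0.4921 0.27   0.0797] yaw -0.0601 tilt [-0.0006 -0.0002] F [-0.6  0.1  0.2] M [ 0.04  0.03 -0.04] w 13.7 gf 25.0 j6 -1.13
[-0.    -0.001 -0.   ] [0.    0.    0.058]
[-0.    -0.001 -0.   ] [ 0.    -0.    -0.176]
```

View pics/c7.png

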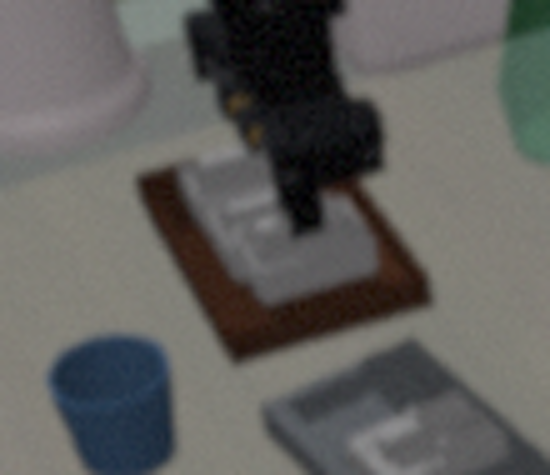

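The third spent cassette is over the tray, with the other two lying flat beyond it. Next I lower it and release.

Request:
{"fn": "play_rows", "kwargs": {"moves": [[[0,0,0,0,0,0.03,-1],[0,0,0,0,0,0.05,-1],[0,0,0,0,0,0.057,-1],[0,0,0,0,0,0.057,-1],[0,0,0,0,0,0.057,-0.1],[0,0,0,0,0,0.057,-0.1],[0,0,0,0,0,0.057,-0.1],[0,0,0,0,0,-0.06,-0.1],[0,0,0,0,0,-0.2,-0.1],[0,0,0,0,-0.05,-0.25,-0.1],[0,0,0,0,-0.2,-0.25,-0.1],[0,0,0,0,-0.34,-0.25,-0.1],[0,0,0,0,-0.34,-0.25,-0.1]]]}}

```text
t: 17.62
eef_pos: [0.4837, 0.1316, 0.1799]
orientation: [0.0, 0.032, 0.999, -0.0]
contact_force: [0.2, 0.1, 0.2]
grip_width: 0.449
grip_force: 0.0
```

Run:
```python
from h import *
s=snap('top','t5'); z=snap('side','s5')
a=cv2.resize(s['image'][165:252,315:398,::-1],None,fx=6,fy=6,interpolation=cv2.INTER_CUBIC)
t=cv2.resize(s['image'][195:265,70:170,::-1],(300,210),interpolation=cv2.INTER_CUBIC)
b=np.zeros((522,800,3),np.uint8); b[:,:498]=a; b[:210,500:]=t
b[212:512,500:800]=cv2.resize(z['image'][100:200,160:260,::-1],(300,300),interpolation=cv2.INTER_CUBIC)
cv2.imwrite('pics/c8.png',b)
o=cv2.imread('pics/top0.png').astype(int); n=s['image'][:,:,::-1].astype(int)
print(np.abs(o-n)[165:252,315:398].mean())
o=cv2.imread('pics/side0.png').astype(int); n=z['image'][:,:,::-1].astype(int)
print(np.abs(o-n)[225:325,265:390].mean())
```

```text
16.27881641508563
7.065546666666667
```

View pics/c8.png

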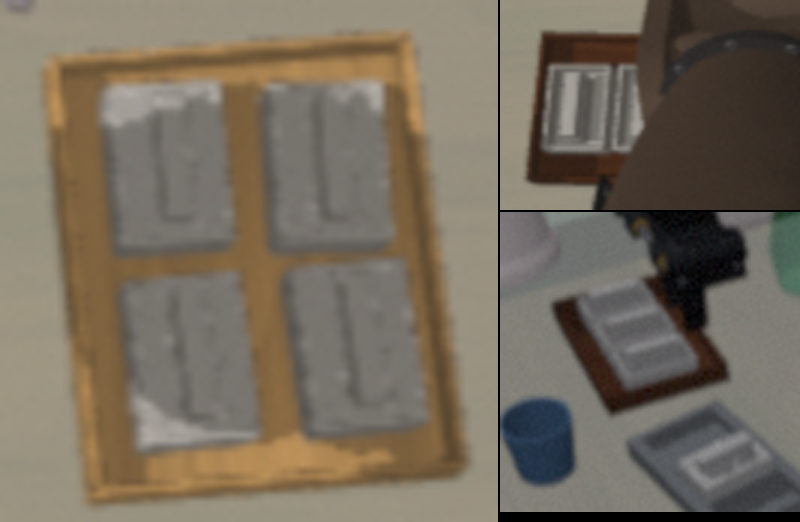

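The three spent cassettes lie side by side in the tray and the basket is unchanged (lower-left cassette at about (190,355) in the crop). Next I move toward the basket for P3.

Request:
{"fn": "play_rows", "kwargs": {"moves": [[[0,0,-0.03,0,-0.13,0,-0.1],[0,0,-0.06,0,-0.26,0,-0.1],[0,0,-0.1,0,-0.4,0,-0.1],[0,0,-0.14,0.01,-0.54,0,-0.1],[0,0,-0.14,0.02,-0.68,0,-0.1],[0,0,-0.14,0.03,-0.82,0,-0.1],[0,0,-0.14,0.04,-0.95,0.0,-0.1],[0,0,-0.14,0.06,-1,0.05,-0.1],[0,0,-0.14,0.06,-1,0.075,-0.1],[0,0,-0.14,0.06,-1,0.075,-0.1]]]}}

```text
t: 18.98
eef_pos: [0.4365, -0.2623, 0.149]
orientation: [-0.001, -0.026, 1.0, 0.001]
contact_force: [0.4, 0.4, 0.9]
grip_width: 0.446
grip_force: 0.0
```

```bash
python3 plan.py .481,-.3027,.15,.046 .481,-.3027,.055,.046
```

```text
t 18.98 p [ 0.4365 -0.2623  0.149 ] yaw 0.0512 tilt [-0.0011  0.0012] F [0.4 0.4 0.9] M [ 0.01  0.03 -0.  ] w 42.3 gf 0.0 j6 -2.29
[ 0.002 -0.001  0.007] [-0.106 -0.107 -0.003]
[ 0.002 -0.001  0.007] [-0.106 -0.107  0.235]
```

Request:
{"fn": "play_rows", "kwargs": {"moves": [[[0,0,0.007,-0.06,-0.06,0,-0.1],[0,0,0.007,-0.106,-0.107,0,-0.1],[0,0,0.007,-0.106,-0.107,0.0,-0.1],[0,0,0.007,-0.106,-0.107,0.1,-0.1],[0,0,0.007,-0.106,-0.107,0.18,-0.1],[0,0,0.007,-0.106,-0.107,0.22,-0.1],[0,0,0.007,-0.106,-0.107,0.235,-0.1],[0,0,0.007,-0.106,-0.107,0.235,-0.1],[0,0,0.007,-0.106,-0.107,0.235,-1],[0,0,0.007,-0.106,-0.107,0.235,-1],[0,0,0.007,-0.106,-0.107,0.235,-1],[0,0,0.007,-0.106,-0.107,0.235,-1],[0,0,0.007,-0.106,-0.107,0.235,-1]]], "grip_force": 25}}

```text
t: 20.6
eef_pos: [0.4806, -0.3042, 0.0558]
orientation: [0.0, -0.022, 1.0, -0.0]
contact_force: [-0.5, 1.0, 3.3]
grip_width: 0.141
grip_force: 25.0
```

```bash
python3 plan.py .481,-.3027,.15,.046 .4939,-.0693,.15,.12 .4939,-.0693,.082,.12
```

```text
t 20.6 p [ 0.4806 -0.3042  0.0558] yaw 0.0445 tilt [ 0.0002 -0.0001] F [-0.5  1.   3.3] M [0.15 0.11 0.  ] w 13.4 gf 25.0 j6 -2.3
[-0.     0.    -0.002] [-0.001  0.004 -0.235]
[-0.     0.    -0.096] [-0.06   0.585 -0.235]
[-0.     0.    -0.096] [-0.059  0.585 -0.065]
```

Request:
{"fn": "play_rows", "kwargs": {"moves": [[[0,0,0,0,0,-0.04,-1],[0,0,0,0,0,-0.1,-1],[0,0,0,0,0,-0.18,-1],[0,0,0,0,0,-0.235,-1],[0,0,0,0,0.1,-0.235,-1],[0,0,-0.05,-0.02,0.22,-0.235,-1],[0,0,-0.096,-0.04,0.34,-0.235,-1],[0,0,-0.096,-0.06,0.46,-0.235,-1],[0,0,-0.096,-0.06,0.56,-0.235,-1],[0,0,-0.096,-0.06,0.585,-0.235,-1],[0,0,-0.096,-0.06,0.585,-0.15,-1],[0,0,-0.096,-0.06,0.585,-0.09,-1],[0,0,-0.096,-0.06,0.585,-0.065,-1],[0,0,-0.096,-0.06,0.585,-0.065,-1],[0,0,-0.096,-0.06,0.585,-0.065,-1]]]}}

```text
t: 22.48
eef_pos: [0.4945, -0.0696, 0.0825]
orientation: [0.001, -0.06, 0.998, -0.0]
contact_force: [0.1, -0.6, -1.0]
grip_width: 0.146
grip_force: 25.0
```

```bash
python3 plan.py .4939,-.0693,.0605,.12
python3 - <<'E'
from h import *
s=snap('side','s6'); z=snap('top','t6')
b=np.zeros((560,800,3),np.uint8)
b[:560,:480]=cv2.resize(s['image'][160:240,220:300,::-1],(480,560),interpolation=cv2.INTER_CUBIC)[:,:480] if 0 else cv2.resize(s['image'][155:235,225:294,::-1],(480,557),interpolation=cv2.INTER_CUBIC)[:560].__class__(0) if 0 else np.pad(cv2.resize(s['image'][155:235,225:293,::-1],(476,560),interpolation=cv2.INTER_CUBIC),((0,0),(0,4),(0,0)))
b[:480,482:800]=cv2.resize(z['image'][180:260,235:288,::-1],(318,480),interpolation=cv2.INTER_CUBIC)
cv2.imwrite('pics/c9.png',b)
E
```

```text
t 22.48 p [ 0.4945 -0.0696  0.0825] yaw 0.1197 tilt [ 0.0013 -0.0003] F [ 0.1 -0.6 -1. ] M [-0.01  0.03  0.  ] w 13.8 gf 25.0 j6 -1.96
[-0.001  0.002 -0.   ] [0.001 0.001 0.055]
```

View pics/c9.png

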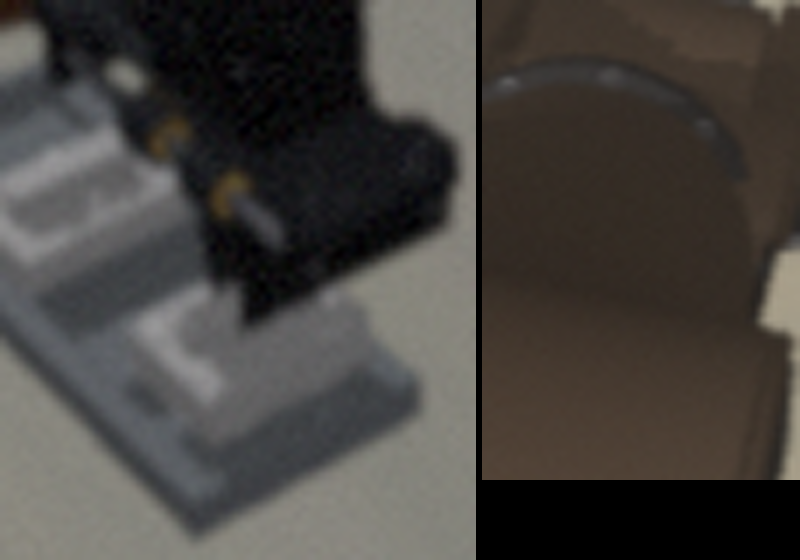

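The held cassette is square with the last pocket: its left corner at (133,325) and near corner at (208,405) sit directly above where the spent one's corners were. Next I lower it.

Request:
{"fn": "play_rows", "kwargs": {"moves": [[[0,0,0,0.001,0.001,0.02,-1],[0,0,0,0.001,0.001,0.03,-1],[0,0,0,0.001,0.001,0.036,-1],[0,0,0,0.001,0.001,0.042,-1],[0,0,0,0.001,0.001,0.048,-1],[0,0,0,0.001,0.001,0.048,-1]]]}}

```text
t: 23.32
eef_pos: [0.4936, -0.0689, 0.0623]
orientation: [-0.0, -0.06, 0.998, 0.0]
contact_force: [-0.7, 0.0, -1.1]
grip_width: 0.148
grip_force: 25.0
```

```bash
python3 plan.py .4939,-.0693,.0605,.12
```

```text
t 23.32 p [ 0.4936 -0.0689  0.0623] yaw 0.12 tilt [-0.0002  0.0001] F [-0.7  0.  -1.1] M [0.01 0.02 0.03] w 14.0 gf 25.0 j6 -1.96
[ 0. -0. -0.] [-0.001 -0.001  0.004]
```

It entered the pocket with no side force. Next I seat it, release, and rise.

Request:
{"fn": "play_rows", "kwargs": {"moves": [[[0,0,0,0,0,0.003,-1],[0,0,0,0,0,0.005,-1],[0,0,0,0,0,0.005,-1],[0,0,0,0,0,0.005,-0.1],[0,0,0,0,0,0.005,-0.1],[0,0,0,0,0,0.005,-0.1],[0,0,0,0,0,-0.05,-0.1],[0,0,0,0,0,-0.15,-0.1],[0,0,0,0,0,-0.22,-0.1],[0,0,0,0,0,-0.22,-0.1]]]}}

```text
t: 24.58
eef_pos: [0.4943, -0.0691, 0.152]
orientation: [0.002, -0.06, 0.998, -0.001]
contact_force: [-0.6, 0.4, -0.6]
grip_width: 0.45
grip_force: 0.0
```

```bash
cat > chk.py <<'E'
from h import *
fn,ref=sys.argv[1:3]
t=snap('top','t'+fn);s=snap('side','s'+fn)
# shift of each basket cassette top patch between ref and now (template match, side view + top)
for V,n,b in ((t,'t',dict(P1=(331,178,356,207),P2=(358,178,382,207),P3=(333,208,360,241),P4=(361,207,388,240))),(s,'s',dict(P1=(314,237,354,268),P2=(331,258,373,290),P3=(282,252,323,286),P4=(300,274,344,310)))):
    r=cv2.imread('pics/%s%s.png'%(n,ref)); im=V['image'][:,:,::-1]
    for k,(a,b0,c,d) in b.items():
        m=cv2.matchTemplate(np.ascontiguousarray(im[b0-12:d+12,a-12:c+12]),r[b0:d,a:c],cv2.TM_CCOEFF_NORMED)
        _,v,_,l=cv2.minMaxLoc(m); print(n,k,(l[0]-12,l[1]-12),round(v,2))
E
python3 chk.py 7 0; python3 plan.py .5753,-.3008,.15,.014 .5753,-.3008,.055,.014
```

```text
t 24.68 p [ 0.4934 -0.0689  0.15  ] yaw 0.1199 tilt [-0.0002  0.0001] F [ 0.2 -0.7 -0. ] M [-0.    0.05 -0.05] w 42.5 gf 0.0 j6 -1.96
[ 0.    -0.     0.135] [-0.134 -0.6   -0.   ]
[ 0.    -0.     0.135] [-0.134 -0.6    0.237][ WARN:0@0.905] global loadsave.cpp:275 findDecoder imread_('pics/t0.png'): can't open/read file: check file path/integrity
Traceback (most recent call last):
  File "chk.py", line 8, in <module>
    m=cv2.matchTemplate(np.ascontiguousarray(im[b0-12:d+12,a-12:c+12]),r[b0:d,a:c],cv2.TM_CCOEFF_NORMED)
                                                                       ~^^^^^^^^^^
TypeError: 'NoneType' object is not subscriptable
```

```bash
cp pics/top0.png pics/t0.png; cp pics/side0.png pics/s0.png; python3 chk.py 8 0
```

```text
t P1 (0, 0) 0.77
t P2 (0, 0) 0.63
t P3 (2, 7) 0.23
t P4 (0, 0) 0.74
s P1 (0, 0) 0.72
s P2 (0, 0) 0.65
s P3 (11, -6) 0.17
s P4 (0, 0) 0.69
```

Request:
{"fn": "play_rows", "kwargs": {"moves": [[[0,0,0.04,-0.03,-0.13,0,-0.1],[0,0,0.08,-0.06,-0.26,0,-0.1],[0,0,0.135,-0.1,-0.4,0,-0.1],[0,0,0.135,-0.134,-0.53,0,-0.1],[0,0,0.135,-0.134,-0.6,0,-0.1],[0,0,0.135,-0.134,-0.6,0,-0.1]]]}}

```text
t: 25.52
eef_pos: [0.5751, -0.3023, 0.1485]
orientation: [-0.001, -0.006, 1.0, 0.001]
contact_force: [-0.8, 1.0, -0.2]
grip_width: 0.448
grip_force: 0.0
```

```bash
python3 plan.py .5753,-.3008,.15,.014 .5753,-.3008,.055,.014
```

```text
t 25.52 p [ 0.5751 -0.3023  0.1485] yaw 0.0117 tilt [-0.0018  0.0012] F [-0.8  1.  -0.2] M [ 0.04 -0.03 -0.  ] w 42.6 gf 0.0 j6 -2.17
[ 0.002 -0.002 -0.003] [-0.001  0.004 -0.004]
[ 0.002 -0.002 -0.003] [-0.001  0.004  0.234]
```

P1, P2 and P4 have not moved. Next I grasp P1.

Request:
{"fn": "play_rows", "kwargs": {"moves": [[[0,0,0,-0.001,0.003,0.1,-0.1],[0,0,0,-0.001,0.003,0.18,-0.1],[0,0,0,-0.001,0.003,0.22,-0.1],[0,0,0,-0.001,0.003,0.234,-0.1],[0,0,0,-0.001,0.003,0.234,-0.1],[0,0,0,-0.001,0.003,0.234,-1],[0,0,0,-0.001,0.003,0.234,-1],[0,0,0,-0.001,0.003,0.234,-1],[0,0,0,-0.001,0.003,0.234,-1],[0,0,0,-0.001,0.003,0.234,-1]]], "grip_force": 25}}

```text
t: 26.78
eef_pos: [0.5761, -0.2997, 0.0572]
orientation: [0.0, -0.007, 1.0, -0.0]
contact_force: [-0.7, -0.6, 4.1]
grip_width: 0.149
grip_force: 25.0
```

```bash
python3 plan.py .5753,-.3008,.15,.014 .486,-.0038,.15,.12 .486,-.0038,.082,.12
```

```text
t 26.77 p [ 0.5761 -0.2997  0.0572] yaw 0.014 tilt [ 0.0005 -0.0003] F [-0.7 -0.6  4.1] M [-0.01  0.12  0.05] w 14.2 gf 25.0 j6 -2.17
[-0.     0.001 -0.   ] [ 0.002 -0.003 -0.232]
[-0.     0.001 -0.135] [ 0.215  0.743 -0.232]
[-0.     0.001 -0.135] [ 0.215  0.743 -0.062]
```

Request:
{"fn": "play_rows", "kwargs": {"moves": [[[0,0,0,0,0,-0.04,-1],[0,0,0,0,0,-0.1,-1],[0,0,0,0,0,-0.18,-1],[0,0,0,0,0,-0.232,-1],[0,0,0,0.03,0.1,-0.232,-1],[0,0,-0.05,0.06,0.22,-0.232,-1],[0,0,-0.1,0.1,0.34,-0.232,-1],[0,0,-0.135,0.14,0.47,-0.232,-1],[0,0,-0.135,0.18,0.6,-0.232,-1],[0,0,-0.135,0.213,0.7,-0.232,-1],[0,0,-0.135,0.213,0.743,-0.232,-1],[0,0,-0.135,0.213,0.743,-0.15,-1],[0,0,-0.135,0.213,0.743,-0.09,-1],[0,0,-0.135,0.213,0.743,-0.062,-1],[0,0,-0.135,0.213,0.743,-0.062,-1],[0,0,-0.135,0.213,0.743,-0.062,-1]]]}}

```text
t: 28.78
eef_pos: [0.4871, -0.0039, 0.0823]
orientation: [0.001, -0.06, 0.998, -0.0]
contact_force: [0.2, 0.1, -0.8]
grip_width: 0.145
grip_force: 25.0
```

```bash
python3 plan.py .4868,-.0038,.064,.12
python3 - <<'E'
from h import *
snap('side','s9')
E
```

```text
t 28.77 p [ 0.4871 -0.0039  0.0823] yaw 0.1197 tilt [ 0.0012 -0.0001] F [ 0.2  0.1 -0.8] M [ 0.02  0.06 -0.01] w 13.8 gf 25.0 j6 -1.83
[-0.     0.001 -0.   ] [0.001 0.    0.046]
```

Request:
{"fn": "play_rows", "kwargs": {"moves": [[[0,0,0,0.001,0,0.02,-1],[0,0,0,0.001,0,0.028,-1],[0,0,0,0.001,0,0.034,-1],[0,0,0,0.001,0,0.04,-1],[0,0,0,0.001,0,0.046,-1],[0,0,0,0.001,0,0.046,-1]]]}}

```text
t: 29.58
eef_pos: [0.4862, -0.0037, 0.0631]
orientation: [-0.0, -0.06, 0.998, 0.0]
contact_force: [0.0, 0.2, -0.9]
grip_width: 0.147
grip_force: 25.0
```

```bash
python3 plan.py .4868,-.0038,.0625,.12
```

```text
t 29.57 p [ 0.4862 -0.0037  0.0631] yaw 0.12 tilt [-0.0002  0.0001] F [ 0.   0.2 -0.9] M [0.02 0.02 0.04] w 14.0 gf 25.0 j6 -1.83
[ 0. -0. -0.] [-0.002 -0.     0.001]
```

Inserted freely as well. Next I seat it, release, rise, and head for P4.

Request:
{"fn": "play_rows", "kwargs": {"moves": [[[0,0,0,0,0,0.003,-1],[0,0,0,0,0,0.003,-1],[0,0,0,0,0,0.003,-0.1],[0,0,0,0,0,0.003,-0.1],[0,0,0,0,0,0.003,-0.1],[0,0,0,0,0,-0.05,-0.1],[0,0,0,0,0,-0.15,-0.1],[0,0,0,0,0,-0.22,-0.1],[0,0,0,0,0,-0.22,-0.1]]]}}

```text
t: 30.7
eef_pos: [0.4869, -0.0037, 0.1528]
orientation: [0.002, -0.06, 0.998, -0.0]
contact_force: [0.6, 0.4, -0.9]
grip_width: 0.452
grip_force: 0.0
```

```bash
python3 chk.py 10 0;  python3 plan.py .4832,-.3819,.15,.041
```

```text
t P1 (1, -2) 0.21
t P2 (0, 0) 0.6
t P3 (2, 8) 0.23
t P4 (0, 0) 0.56
s P1 (5, 6) 0.25
s P2 (1, 1) 0.44
s P3 (-12, -12) 0.09
s P4 (0, 0) 0.5
t 30.8 p [ 0.486  -0.0036  0.1508] yaw 0.12 tilt [-0.      0.0001] F [-0.1  1.4 -0.1] M [0.06 0.01 0.02] w 42.5 gf 0.0 j6 -1.83
[ 0.    -0.     0.101] [ 0.12  -0.938  0.002]
```

Request:
{"fn": "play_rows", "kwargs": {"moves": [[[0,0,0.03,0.02,-0.13,0,-0.1],[0,0,0.06,0.04,-0.27,0,-0.1],[0,0,0.1,0.06,-0.41,0,-0.1],[0,0,0.101,0.08,-0.55,0,-0.1],[0,0,0.101,0.1,-0.69,0,-0.1],[0,0,0.101,0.12,-0.83,0,-0.1],[0,0,0.101,0.12,-0.938,0,-0.1],[0,0,0.101,0.12,-0.938,0,-0.1],[0,0,0.101,0.12,-0.938,0,-0.1]]]}}

```text
t: 31.92
eef_pos: [0.4829, -0.381, 0.1498]
orientation: [-0.001, -0.02, 1.0, 0.001]
contact_force: [0.1, -0.4, 0.3]
grip_width: 0.448
grip_force: 0.0
```

```bash
python3 plan.py .4832,-.3819,.055,.041; python3 chk.py 11 10
```

```text
t 31.93 p [ 0.4829 -0.381   0.1498] yaw 0.0405 tilt [-0.0018  0.002 ] F [ 0.1 -0.4  0.3] M [ 0.03  0.04 -0.04] w 42.6 gf 0.0 j6 -2.39
[ 0.003 -0.002 -0.001] [-0.001 -0.003  0.237]
t P1 (0, 12) 0.63
t P2 (-4, 12) 0.37
t P3 (12, 5) 0.06
t P4 (-6, -9) -0.06
s P1 (11, -8) 0.13
s P2 (-12, 12) 0.11
s P3 (12, -6) 0.7
s P4 (0, 0) 0.7
```

Request:
{"fn": "play_rows", "kwargs": {"moves": [[[0,0,0,-0.001,-0.002,0.1,-0.1],[0,0,0,-0.001,-0.002,0.18,-0.1],[0,0,0,-0.001,-0.002,0.22,-0.1],[0,0,0,-0.001,-0.002,0.235,-0.1],[0,0,0,-0.001,-0.002,0.235,-0.1],[0,0,0,-0.001,-0.002,0.235,-1],[0,0,0,-0.001,-0.002,0.235,-1],[0,0,0,-0.001,-0.002,0.235,-1],[0,0,0,-0.001,-0.002,0.235,-1],[0,0,0,-0.001,-0.002,0.235,-1],[0,0,0,-0.001,-0.002,0.2,-1],[0,0,0,-0.001,-0.002,0.12,-1],[0,0,0,-0.001,-0.002,0,-1],[0,0,0,-0.001,-0.002,0,-1]]], "grip_force": 25}}

```text
t: 33.78
eef_pos: [0.485, -0.3837, 0.1554]
orientation: [0.002, -0.02, 1.0, -0.002]
contact_force: [-0.5, 0.3, -1.4]
grip_width: 0.141
grip_force: 25.0
```

```bash
python3 plan.py .47,.1273,.15,.12 .47,.01,.15,.12
```

```text
t 33.77 p [ 0.485  -0.3837  0.1554] yaw 0.0408 tilt [ 0.0048 -0.0046] F [-0.5  0.3 -1.4] M [ 0.06 -0.08  0.  ] w 13.4 gf 25.0 j6 -2.39
[-0.006  0.006 -0.101] [-0.015  1.278  0.007]
[-0.006  0.006 -0.101] [-0.003  0.985  0.009]
```

Request:
{"fn": "play_rows", "kwargs": {"moves": [[[0,0,0,0,0.1,0,-1],[0,0,-0.03,0,0.22,0,-1],[0,0,-0.06,0,0.35,0,-1],[0,0,-0.1,0,0.49,0,-1],[0,0,-0.1,0,0.63,0,-1],[0,0,-0.1,0,0.77,0,-1],[0,0,-0.1,0,0.9,0,-1],[0,0,-0.1,0,0.98,0,-1],[0,0,-0.1,0,0.985,0,-1],[0,0,-0.1,0,0.985,0,-1]]]}}

```text
t: 35.02
eef_pos: [0.4679, 0.0107, 0.1511]
orientation: [-0.0, -0.06, 0.998, -0.0]
contact_force: [-0.1, -0.2, -0.8]
grip_width: 0.149
grip_force: 25.0
```

```bash
python3 plan.py .47,.1273,.15,.12 .47,.1273,.082,.12
```

```text
t 35.02 p [0.4679 0.0107 0.1511] yaw 0.1196 tilt [-0.0001 -0.    ] F [-0.1 -0.2 -0.8] M [-0.    0.02 -0.02] w 14.2 gf 25.0 j6 -1.81
[ 0. -0. -0.] [-0.04   0.289  0.003]
[ 0. -0. -0.] [-0.04   0.289  0.173]
```

Request:
{"fn": "play_rows", "kwargs": {"moves": [[[0,0,0,-0.02,0.12,0.0,-1],[0,0,0,-0.04,0.24,0.0,-1],[0,0,0,-0.04,0.288,0.0,-1],[0,0,0,-0.04,0.288,0.06,-1],[0,0,0,-0.04,0.288,0.13,-1],[0,0,0,-0.04,0.288,0.173,-1],[0,0,0,-0.04,0.288,0.173,-1],[0,0,0,-0.04,0.288,0.173,-1]]]}}

```text
t: 36.02
eef_pos: [0.4705, 0.1266, 0.0825]
orientation: [0.0, -0.059, 0.998, 0.0]
contact_force: [0.5, -0.4, -0.1]
grip_width: 0.146
grip_force: 25.0
```

```bash
python3 plan.py .47,.127,.063,.12
python3 - <<'E'
from h import *
s=snap('side','s12'); 
cv2.imwrite('pics/c10.png',cv2.resize(s['image'][130:235,195:295,::-1],(570,598),interpolation=cv2.INTER_CUBIC))
E
```

```text
t 36.02 p [0.4705 0.1266 0.0825] yaw 0.1182 tilt [0.0005 0.0001] F [ 0.5 -0.4 -0.1] M [ 0.06 -0.03 -0.02] w 13.9 gf 25.0 j6 -1.56
[ 0.     0.001 -0.002] [0.001 0.001 0.049]
```

View pics/c10.png

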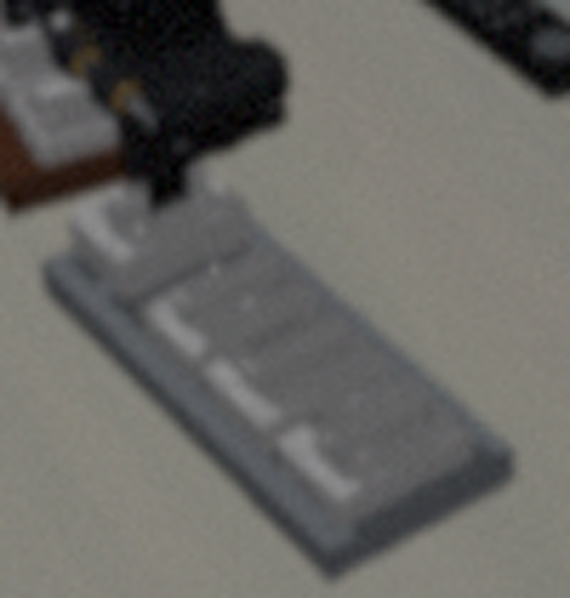

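The other three are seated, all in line. The held one is over the far pocket at (160,235). Next I lower it.

Request:
{"fn": "play_rows", "kwargs": {"moves": [[[0,0,0,0.001,0.001,0.02,-1],[0,0,0,0.001,0.001,0.028,-1],[0,0,0,0.001,0.001,0.035,-1],[0,0,0,0.001,0.001,0.042,-1],[0,0,0,0.001,0.001,0.049,-1],[0,0,0,0.001,0.001,0.049,-1]]]}}

```text
t: 36.83
eef_pos: [0.4696, 0.1277, 0.0624]
orientation: [0.0, -0.06, 0.998, 0.0]
contact_force: [-0.1, -0.2, -0.2]
grip_width: 0.139
grip_force: 25.0
```

```bash
python3 plan.py .47,.127,.0615,.12
```

```text
t 36.83 p [0.4696 0.1277 0.0624] yaw 0.1193 tilt [0.0001 0.0001] F [-0.1 -0.2 -0.2] M [0.11 0.02 0.02] w 13.3 gf 25.0 j6 -1.56
[ 0.     0.    -0.001] [-0.001 -0.002  0.002]
```

Request:
{"fn": "play_rows", "kwargs": {"moves": [[[0,0,0,0,0,0.002,-1],[0,0,0,0,0,0.004,-1],[0,0,0,0,0,0.004,-0.1],[0,0,0,0,0,0.004,-0.1],[0,0,0,0,0,0.004,-0.1],[0,0,0,0,0,-0.05,-0.1],[0,0,0,0,0,-0.15,-0.1],[0,0,0,-0.1,0.1,-0.25,-0.1],[0,0,0,-0.2,0.2,-0.25,-1],[0,0,0,-0.2,0.3,-0.25,-1],[0,0,0,-0.2,0.35,-0.25,-1],[0,0,0,-0.2,0.35,-0.25,-1]]]}}

```text
t: 38.33
eef_pos: [0.5318, 0.2767, 0.162]
orientation: [-0.0, -0.06, 0.998, -0.0]
contact_force: [-0.9, -0.3, -0.6]
grip_width: 0.084
grip_force: 0.0
```

```bash
python3 plan.py .6692,-.092,.15,.12
python3 - <<'E'
from h import *
s=snap('side','s13'); z=snap('top','t13')
b=np.zeros((600,800,3),np.uint8)
b[:560,:330]=cv2.resize(s['image'][155:235,195:290,::-1],(330,278),interpolation=cv2.INTER_CUBIC)[0:1].repeat(560,0)*0
b[:300,:400]=cv2.resize(s['image'][155:230,195:295,::-1],(400,300),interpolation=cv2.INTER_CUBIC)
b[300:600,:400]=cv2.resize(z['image'][192:267,177:277,::-1],(400,300),interpolation=cv2.INTER_CUBIC)
b[:300,400:]=cv2.resize(z['image'][140:200,230:310,::-1],(400,300),interpolation=cv2.INTER_CUBIC)
b[300:600,400:]=cv2.resize(s['image'][165:225,280:360,::-1],(400,300),interpolation=cv2.INTER_CUBIC)
cv2.imwrite('pics/c11.png',b)
E
```

```text
t 38.33 p [0.5318 0.2767 0.162 ] yaw 0.121 tilt [-0.0007 -0.0003] F [-0.9 -0.3 -0.6] M [0.05 0.03 0.02] w 8.0 gf 0.0 j6 -1.32
[-0.    -0.001  0.001] [-0.23  -0.956  0.03 ]
```

View pics/c11.png

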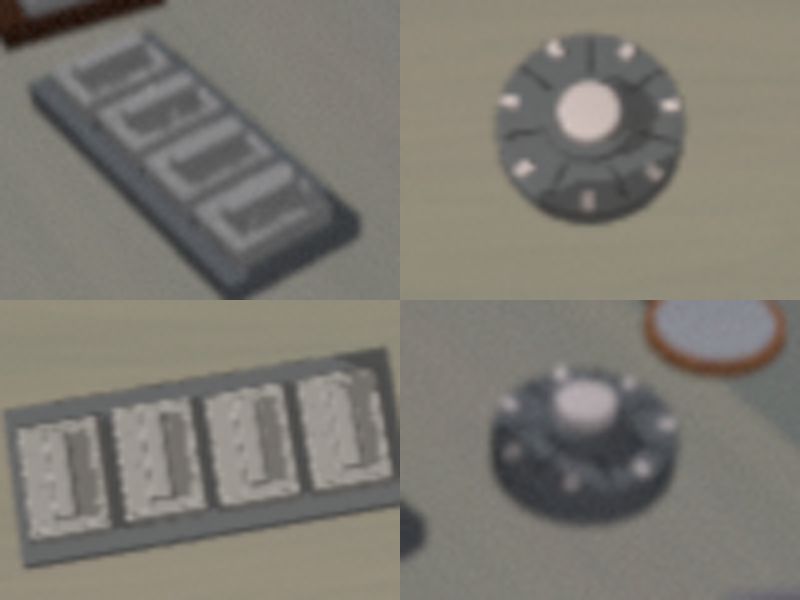

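All four pockets now hold full cassettes, flat and square. The button top is at (588,111) in the top panel and (585,400) in the side panel. Next I go above it with the fingers shut.

```bash
python3 - <<'E'
from h import *
print(tri(load('t13'),(267.2,161.8),load('s13'),(316.6,184.6)))
E
python3 chk.py 14 0 | grep P2
```

```text
(array([ 0.66868004, -0.09002624,  0.04813897]), np.float64(0.00035423345560883096))
t P2 (0, 0) 0.89
s P2 (0, 0) 0.76
```

Request:
{"fn": "play_rows", "kwargs": {"moves": [[[0,0,0,-0.03,-0.13,0,-1],[0,0,0,-0.06,-0.27,0,-1],[0,0,0,-0.1,-0.41,0,-1],[0,0,0,-0.14,-0.55,0,-1],[0,0,0,-0.18,-0.69,0,-1],[0,0,0,-0.23,-0.83,0,-1],[0,0,0,-0.23,-0.956,0.03,-1],[0,0,0,-0.23,-0.956,0.1,-1],[0,0,0,-0.23,-0.956,0.17,-1],[0,0,0,-0.23,-0.956,0.19,-1],[0,0,0,-0.23,-0.956,0.19,-1]]]}}

```text
t: 39.9
eef_pos: [0.6691, -0.0931, 0.0866]
orientation: [-0.0, -0.059, 0.998, 0.0]
contact_force: [1.0, 0.6, 1.4]
grip_width: 0.006
grip_force: 0.0
```

```bash
python3 plan.py .6692,-.092,.07,.12
```

```text
t 39.9 p [ 0.6691 -0.0931  0.0866] yaw 0.1188 tilt [-0.0002  0.0001] F [1.  0.6 1.4] M [ 0.06  0.01 -0.04] w 0.5 gf 0.0 j6 -1.93
[ 0.    -0.    -0.002] [-0.     0.003  0.042]
```

Request:
{"fn": "play_rows", "kwargs": {"moves": [[[0,0,0,0,0.005,0.025,-1],[0,0,0,0,0.005,0.033,-1],[0,0,0,0,0.005,0.036,-1],[0,0,0,0,0.005,0.039,-1],[0,0,0,0,0.005,0.042,-1],[0,0,0,0,0.005,0.045,-1],[0,0,0,0,0.005,0.045,-1]]]}}

```text
t: 40.78
eef_pos: [0.6691, -0.0906, 0.0686]
orientation: [0.0, -0.06, 0.998, 0.0]
contact_force: [0.5, 0.3, 3.0]
grip_width: 0.006
grip_force: 1.5
```

Request:
{"fn": "play_rows", "kwargs": {"moves": [[[0,0,0,0,0,0.003,-1],[0,0,0,0,0,0.006,-1],[0,0,0,0,0,0.009,-1],[0,0,0,0,0,0.009,-1]]]}}

```text
t: 41.28
eef_pos: [0.6692, -0.0906, 0.0653]
orientation: [0.0, -0.06, 0.998, -0.0]
contact_force: [-0.9, 2.5, 7.7]
grip_width: 0.004
grip_force: 3.9
```

Request:
{"fn": "play_rows", "kwargs": {"moves": [[[0,0,0,0,0,0.003,-1],[0,0,0,0,0,0.006,-1],[0,0,0,0,0,0.006,-1]]]}}

```text
t: 41.65
eef_pos: [0.6692, -0.0906, 0.0649]
orientation: [0.001, -0.06, 0.998, -0.0]
contact_force: [-7.7, 3.2, 25.2]
grip_width: 0.004
grip_force: 12.8
```

The force rises steeply at z 0.065 (25 N), so the button has bottomed out. Next I retract and move clear.

Request:
{"fn": "play_rows", "kwargs": {"moves": [[[0,0,0,0,0,0.006,-1],[0,0,0,0,0,-0.02,-1],[0,0,0,0,0,-0.1,-1],[0,0,0,0,0,-0.25,-1],[0,0,0,0.1,0.15,-0.3,-1],[0,0,0,0.1,0.3,-0.3,-1],[0,0,0,0.1,0.45,-0.3,-1],[0,0,0,0.1,0.6,-0.3,-1],[0,0,0,0.1,0.75,-0.3,-1],[0,0,0,0.1,0.8,-0.3,-1],[0,0,0,0.1,0.8,-0.3,-1],[0,0,0,0.1,0.8,-0.3,-1]]]}}

```text
t: 43.15
eef_pos: [0.5915, 0.221, 0.1822]
orientation: [-0.0, -0.059, 0.998, -0.0]
contact_force: [-0.1, -0.1, -0.6]
grip_width: 0.006
grip_force: 0.0
```

```bash
python3 chk.py 15 0 | grep P2
python3 - <<'E'
from h import *
t=load('t15')['image'];s=load('s15')['image']
b=np.zeros((600,800,3),np.uint8)
b[:300]=cv2.resize(t[110:275,10:450,::-1],(800,300),interpolation=cv2.INTER_CUBIC)
b[300:,:400]=cv2.resize(s[100:235,160:340,::-1],(400,300),interpolation=cv2.INTER_CUBIC)
b[300:,400:]=cv2.resize(s[165:315,250:450,::-1],(400,300),interpolation=cv2.INTER_CUBIC)
cv2.imwrite('pics/c12.png',b)
E
```

```text
t P2 (0, 0) 0.69
s P2 (0, 0) 0.53
```

View pics/c12.png

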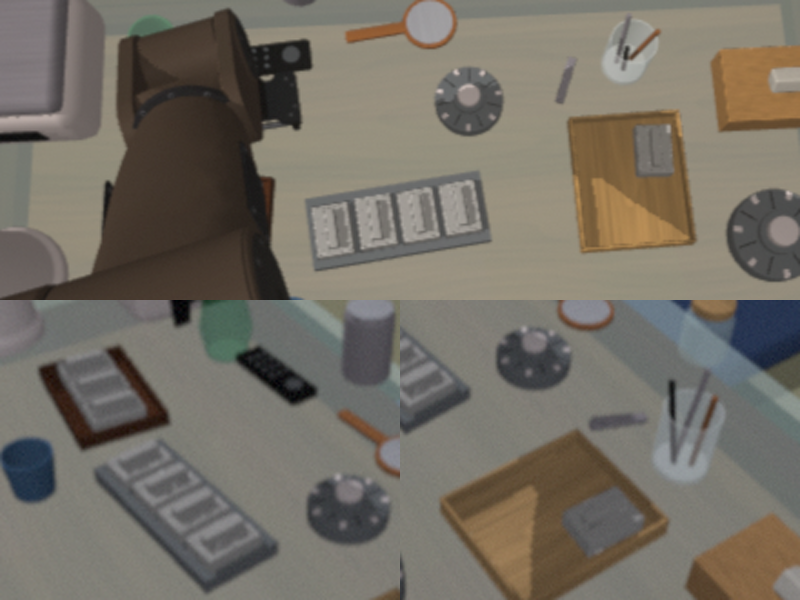

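The four pockets hold full cassettes and the three spent ones lie in the tray. The spare is in the basket, the button is back up, and the bystanders stand where they were. Handing in.

```bash
python3 -c "
from h import *
print(robot.hand_in())"
```

```text
the job is handed in; nothing more can be done
None
```

I handed the job in: the last pictures show full cassettes in all four pockets, the three spent ones flat in the tray, and the spare in the basket. The button was pressed to its stop and is back up; hand-in gave no verdict.

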